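# Charging round: break down the stack of empty packs into their cradles

## Task

The three packs in the stack are empty and have to go on charge, but the small cradle still holds a charged pack: lay that one flat in the green ready tray. Take the stack apart and seat each empty pack in the charger cradle made for it (same colour and size), terminal end to the head, fully home and level on the contacts; set every pack down gently, without ramming or dropping it.

Things in the scene. Friction and masses are not known exactly. Their poses are not given: they have to be found in the camera images.
- pack_small_center (a point): Small grey battery pack, yellow label, loose on top of the stack; 74 x 42 x 26 mm (x, y, z), 200 g. Point: its centre, half-way up. x points to its terminal end, black on top for 18 mm and undercut there (16 mm long, 12 mm high). Gauge (4 lamps in a black window at the -x end): one red, empty. Grip across its 42 mm width.
- pack_mid_center (a point): Middle grey battery pack, blue label, loose in the middle of the stack; 94 x 54 x 28 mm (x, y, z), 270 g. Point: its centre, half-way up. x points to its terminal end, black on top for 18 mm and undercut there (16 mm long, 12 mm high). Gauge (4 lamps in a black window at the -x end): one red, empty. Grip across its 54 mm width.
- pack_large_center (a point): Large grey battery pack, orange label, bottom of the stack, on the table; 114 x 66 x 30 mm (x, y, z), 360 g. Point: its centre, half-way up. x points to its terminal end, black on top for 18 mm and undercut there (16 mm long, 12 mm high). Gauge (4 lamps in a black window at the -x end): one red, empty. Grip across its 66 mm width.
- pack_charged_center (a point): Small grey battery pack, yellow label, lying in the small cradle at the start; 74 x 42 x 26 mm (x, y, z), 200 g. Point: its centre, half-way up. x points to its terminal end, black on top for 18 mm and undercut there (16 mm long, 12 mm high). Gauge (4 lamps in a black window at the -x end): all green, charged. Grip across its 42 mm width.
- cradle_small: Fixed charger cradle, yellow strip on its grey head. Origin on the table under the well's centre; x to the head. Floor 80 x 48 mm, 8 mm up; rim 16 mm up, flared 5 mm outward to 23 mm. Long sides open 40 mm to floor level for fingers. Contact block (12 long, 10 mm high) at +x enters the pack's undercut: terminal end goes to the head, centre over the origin. Head 30 mm high.
- cradle_mid: Fixed charger cradle, blue strip on its grey head. Origin on the table under the well's centre; x to the head. Floor 100 x 60 mm, 8 mm up; rim 16 mm up, flared 5 mm outward to 23 mm. Long sides open 46 mm to floor level for fingers. Contact block (12 long, 10 mm high) at +x enters the pack's undercut: terminal end goes to the head, centre over the origin. Head 30 mm high.
- cradle_large: Fixed charger cradle, orange strip on its grey head. Origin on the table under the well's centre; x to the head. Floor 120 x 72 mm, 8 mm up; rim 16 mm up, flared 5 mm outward to 23 mm. Long sides open 60 mm to floor level for fingers. Contact block (12 long, 10 mm high) at +x enters the pack's undercut: terminal end goes to the head, centre over the origin. Head 30 mm high.
- ready_tray: Shallow green tray with a black rubber mat, 134 x 118 mm (x, y), inside 126 x 110 mm; walls 14 mm high, mat 6 mm above the table. Fixed. The origin is on the table under its centre. It takes the charged pack, which may lie any way round, flat on the mat inside the walls.

How it is judged:
At the end, for the whole second after the job is handed in: Each empty pack lies in its own cradle: centre within 8 mm of the cradle's centre, lying on the floor (height within 2.5 mm), level within 0.06 rad, terminal end at the head. The charged pack lies flat on the mat of the ready tray, inside the walls. All are released and at rest (horizontal distance between pack_large_center and cradle_large below 0.008 m and z of pack_large_center in the frame of cradle_large between 0.02 and 0.0255 m and angle between each of pack_large_center, pack_mid_center, pack_small_center, pack_charged_center's own z axis and vertical below 0.06 rad and angle between the x axis of pack_large_center and the x axis of cradle_large, either way round below 0.15 rad and horizontal distance between pack_mid_center and cradle_mid below 0.008 m and z of pack_mid_center in the frame of cradle_mid between 0.019 and 0.0245 m and angle between the x axis of pack_mid_center and the x axis of cradle_mid, either way round below 0.15 rad and horizontal distance between pack_small_center and cradle_small below 0.008 m and z of pack_small_center in the frame of cradle_small between 0.018 and 0.0235 m and angle between the x axis of pack_small_center and the x axis of cradle_small, either way round below 0.15 rad and x of pack_charged_center in the frame of ready_tray between -0.03 and 0.03 m and y of pack_charged_center in the frame of ready_tray between -0.04 and 0.04 m and z of pack_charged_center in the frame of ready_tray between 0.016 and 0.0215 m and linear speed of each of pack_large, pack_mid, pack_small, pack_charged below 0.02 m/s); the robot touches nothing.
It fails at once if a pack is rammed or dropped into a cradle or the tray (contact over 50 N) (contact force between pack_small and cradle_small above 50 N or contact force between pack_mid and cradle_mid above 50 N or contact force between pack_large and cradle_large above 50 N or contact force between pack_charged and ready_tray above 50 N).
It also fails if it takes over 109 s, if anything falls off the work surface, if the arm or the gripper's body presses on something with over 40 N, if the wrist force passes 120 N, or if a joint passes its speed limit or range.

## Robot

A 6-joint arm with a two-finger parallel gripper is mounted at the origin on a cart in front of the work surface, level with it; the furniture and walls round the work are solid. World frame = base frame: x ahead of the robot, y to its left, z up, the work surface at z = 0. Lengths are in m, angles in rad, forces in N, time in s.
With the tool pointing down it reaches from about 0.225 to 0.875 m from the base axis. Payload 3.4 kg.
Tool frame: the origin (TCP) lies at the very end of the fingers, on their centre line; the grasp point (between the pads) lies 19 mm behind it; z points along the fingers, y is the line along which they close (so a half turn about z gives the same grasp; the last joint's range is limited). The gripper opens to 85 mm and grips with 20 to 120 N. Pads are 22 mm wide; open, the fingers measure 114 mm over their backs; the gripper's body (76 mm by 85 mm) begins 54 mm behind the grasp point. The pads swing forward as they close: fully open they stand 13 mm farther back than shut.
Start: joints at [1.042, 0.276, 1.505, -0, 1.361, -0.121], TCP at [0.228, 0.528, 0.231] pointing down, gripper open.
Joint ranges: [-2.89, 2.89], [-0.75, 2.08], [0.22, 2.7], [-1.18, 4.32], [0.11, 2.71], [-2.7, 2.7]. Speed limits (rad/s): [2.57, 2.57, 3.14, 3.14, 3.14, 3.14].

## Interface

Orientations are given as a unit quaternion [w, x, y, z].
In Python, from rig import manip, get_image, camera_info gives the robot as it stands. The module is installed in compiled form; this text tells all that it offers.
- The arm moves only by the shell command python3 -m crank 'ROWS' [FORCE]. ROWS is a JSON object of lists of equal length, an entry for each row: "translation": the shift along the tool's x, y, z in mm, a list of three; "roll": the turn about the tool's z in rad; "fingers": the opening, from 0 (shut) to 1 (fully open). A call has 1 to 8 rows; each row shifts and turns the commanded pose from where the row before left it, along the tool's axes as they then stand; what a row does not reach is not made up. A row lasts 1/10 s, in which the tool goes at most 50 mm and 8.59 degrees, less where a joint would pass 70% of its speed; a pose out of reach is approached as far as the arm can. A call is refused whole if a number of a shift passes 50 or a number of a turn 0.15, either way. A call with a gripper value outside its range is refused whole. The fingers move at their own pace and stop on an object; FORCE is the grip in N (left out, the last holds). Time passes only in rows, so rows that do not move let the fingers close. It gives the time, the measured TCP pose, the force, the opening and the grip force at its end, in the units of the state.
- manip.get_state(): the state, without advancing time (a new reading comes with each control period).
- get_image(name): name is "side" or "top"; returns the picture (400x640x3 uint8, blue, green, red); there is no depth.
- camera_info(name): a dict with "mtx" (3x3 intrinsics, pixels), "rvec" (rotation vector, rad) and "tvec" (3), from world to camera coordinates, as OpenCV has them. Camera axes: x right, y down, z forward; pixel columns grow to the right and rows downward; lengths in m; the calibration is good to about 2 mm. A picture is of the moment at which its call begins. camera_info takes no time and is no camera call.
- manip.sign_off(): hands the job in; it is judged then, once.
The state is a dict: "clock": time; "qpos": joint angles; "qd": joint speeds; "effort": joint torques, N m; "position": TCP position; "ee_rot": TCP orientation; "contact_force": force on the tool from outside, world axes, zero at the start; "moment": the same for the moment, N m; "width": finger opening in m; "gripper_force": force on a finger pad.
Only numpy, scipy, OpenCV 4.12 (cv2) and the standard library are available. Lean on these libraries where they do the work, as an engineer would, in place of code of your own. Each camera call takes 0.05 s, during which the arm holds its last target. There are 200 camera calls.

## Working session

There is one attempt and no reset: what is moved stays moved. The work goes in short steps, Python scripts to look and compute and a shell command to move; the robot and the scene stay as the last step left them, time stands still between calls to the robot, and variables do not carry over. Pictures are saved under pics/ and viewed, at most 14 in all, crops included, and the job is handed in when it is done.

```bash
mkdir -p pics; python3 - <<'E'
from rig import manip,get_image,camera_info
import cv2
for n in("top","side"):
    cv2.imwrite(f"pics/{n}0.png",get_image(n)); c=camera_info(n); print(n,c)
print(manip.get_state())
E
```

```text
top {'mtx': array([[378.39926729,   0.        , 318.57123427],
       [  0.        , 378.39926729, 195.48096004],
       [  0.        ,   0.        ,   1.        ]]), 'rvec': array([ 2.15676725, -2.07035621,  0.21908613]), 'tvec': array([-0.0036757 ,  0.56588754,  1.05090802])}
side {'mtx': array([[410.63262075,   0.        , 317.28976166],
       [  0.        , 410.63262075, 199.3110212 ],
       [  0.        ,   0.        ,   1.        ]]), 'rvec': array([ 1.9631252 , -0.04128106,  0.0318274 ]), 'tvec': array([-0.54568157,  0.08756767,  1.073842  ])}
{'clock': 0.1, 'qpos': array([ 1.04200755e+00,  2.76554814e-01,  1.50600966e+00, -2.73294676e-05,
        1.36070537e+00, -1.21003795e-01]), 'qd': array([-7.55750385e-04,  2.61169281e-04, -1.60480908e-03, -7.63593067e-04,
        2.74149578e-05,  3.34870208e-04]), 'effort': array([ 1.87318838e-03, -4.17699194e+01, -2.46405458e+01, -2.33331093e-04,
        5.75943443e-03,  2.35242652e-06]), 'position': array([0.2278074 , 0.52743273, 0.23051182]), 'ee_rot': array([-2.55025510e-04,  2.02479842e-01,  9.79286072e-01, -7.98988235e-04]), 'contact_force': array([ 0.06532369, -0.3401813 ,  0.17196104]), 'moment': array([-0.00597008,  0.02479485, -0.02114971]), 'gripper_force': 0.0, 'width': 0.08544642901953234}
```

View pics/top0.png

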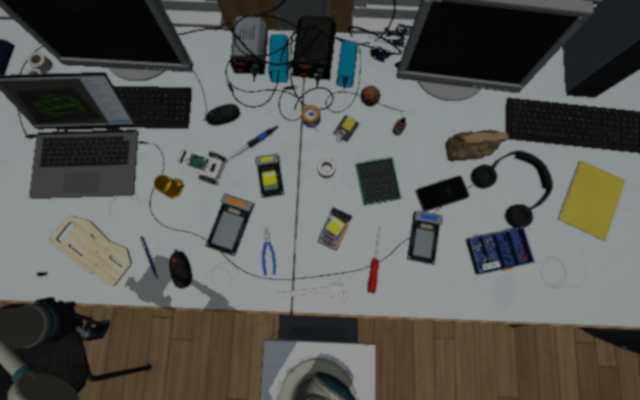

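View pics/side0.png

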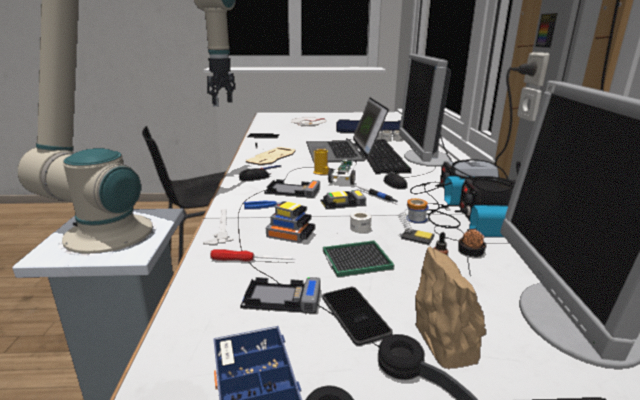

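The top view shows the stack at about (335,228), the large cradle at (231,223), the small cradle at (269,174), the mid cradle at (424,237) and the tray at (378,181). I'll zoom in on these.

```bash
cat > h.py <<'E'
import numpy as np,cv2
from rig import manip,get_image,camera_info
def cam(n):
    c=camera_info(n); R=cv2.Rodrigues(c["rvec"])[0]; return c["mtx"],R,np.array(c["tvec"]).ravel()
def ray(n,uv,z):
    K,R,t=cam(n); d=R.T@np.linalg.inv(K)@np.array([uv[0],uv[1],1.]); o=-R.T@t
    return o+d*(z-o[2])/d[2]
def proj(n,p):
    K,R,t=cam(n); q=K@(R@np.array(p,float)+t); return q[:2]/q[2]
def crop(n,x0,y0,x1,y1,s,name,im=None):
    im=get_image(n) if im is None else im
    cv2.imwrite(f"pics/{name}.png",cv2.resize(im[y0:y1,x0:x1],None,fx=s,fy=s,interpolation=cv2.INTER_CUBIC)); return im
E
python3 - <<'E'
from h import *
a=cv2.imread("pics/top0.png"); b=cv2.imread("pics/side0.png")
a=cv2.convertScaleAbs(a,alpha=1.6)
crop("top",195,145,355,265,5,"c1",a); crop("top",305,145,465,265,5,"c2",a); crop("side",230,160,410,320,3.7,"c3",b)
E
```

```text
(no output)
```

View pics/c1.png

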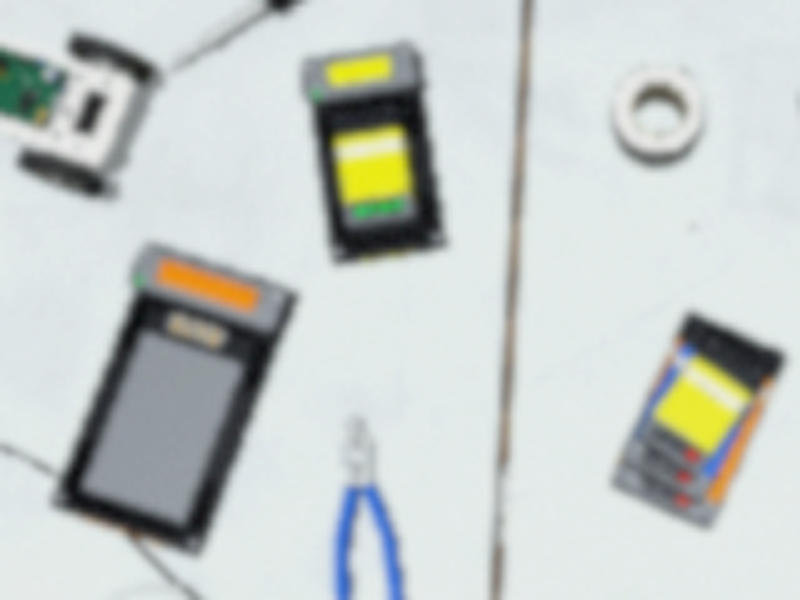

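View pics/c2.png

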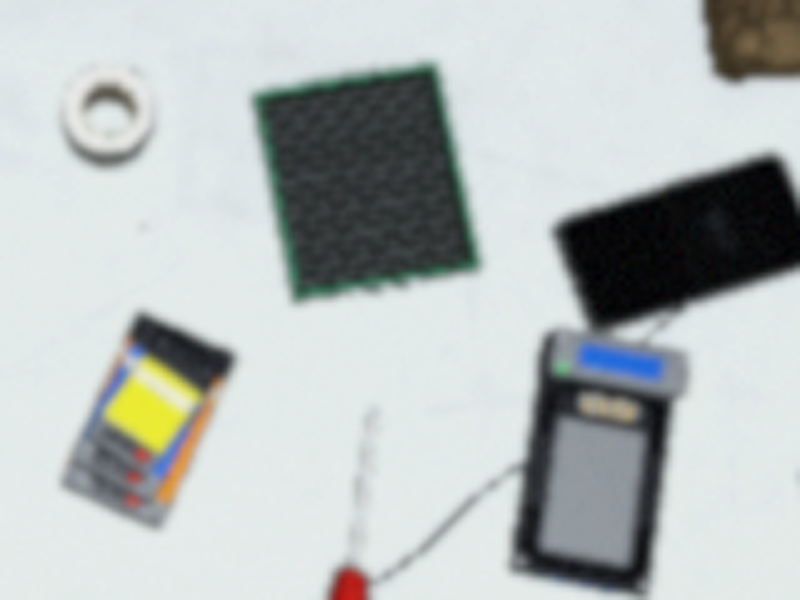

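View pics/c3.png

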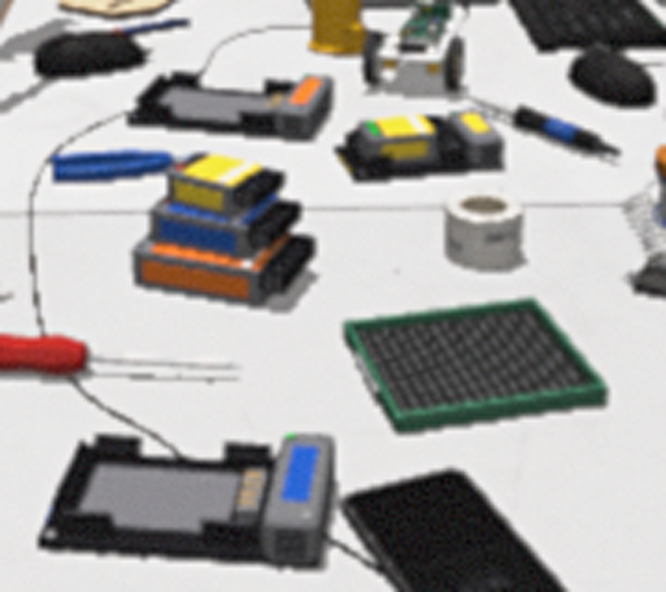

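Every pack's terminal end points forward (up in the top view), and the gauges face the robot. Next I'll measure by colour.

```bash
cat >> h.py <<'E'
def blobs(im,n,lo,hi,box,z,amin=30,s=4):
    x0,y0,x1,y1=box; c=cv2.resize(im[y0:y1,x0:x1],None,fx=s,fy=s,interpolation=cv2.INTER_CUBIC)
    m=cv2.inRange(cv2.cvtColor(c,cv2.COLOR_BGR2HSV),lo,hi); m=cv2.morphologyEx(m,cv2.MORPH_OPEN,np.ones((3,3)))
    out=[]
    for k in cv2.findContours(m,cv2.RETR_EXTERNAL,cv2.CHAIN_APPROX_NONE)[0]:
        if cv2.contourArea(k)<amin*s*s: continue
        px=(k[:,0,:]+.5)/s-.5+[x0,y0]
        w=np.array([ray(n,p,z)[:2]*1000 for p in px],np.float32)
        r=cv2.minAreaRect(w); out.append((np.round(r[0],1),np.round(r[1],1),round(r[2],1),np.round(px.mean(0),1)))
    return out
E
python3 - <<'E'
from h import *
for n in("top","side"):
    K,R,t=cam(n); print(n,-R.T@t)
a=cv2.imread("pics/top0.png")
Y=((22,120,60),(35,255,255));O=((8,120,60),(20,255,255));B=((105,120,60),(125,255,255));G=((65,80,40),(95,255,255))
GR=((90,8,85),(130,80,135))
print("yellow strip",blobs(a,"top",*Y,(255,150,290,170),.030))
print("charged label",blobs(a,"top",*Y,(255,168,290,200),.034))
print("small label",blobs(a,"top",*Y,(315,205,360,255),.084))
print("orange strip",blobs(a,"top",*O,(215,190,260,212),.030))
print("blue strip",blobs(a,"top",*B,(410,205,445,225),.030))
print("tray",blobs(a,"top",*G,(350,150,405,210),.014,10))
for p in((231,230),(424,245),(219,214),(424,215),(320,238)): print(cv2.cvtColor(a[p[1]:p[1]+1,p[0]:p[0]+1],cv2.COLOR_BGR2HSV))
print("floorL",blobs(a,"top",(90,5,60),(130,90,140),(210,207,250,250),.008,200))
print("floorM",blobs(a,"top",(90,5,60),(130,90,140),(408,222,445,262),.008,200))
# outer dark outlines, black walls + head + everything not table
for nm,bx in (("L",(200,190,260,258)),("S",(252,150,290,200)),("M",(404,207,446,265)),("stack",(315,203,356,253))):
    x0,y0,x1,y1=bx; print(nm,blobs(a,"top",(0,0,0),(180,255,125),bx,.015 if nm!="stack" else .03,200))
E
```

```text
top [0.33965183 0.01639062 1.14412319]
side [ 0.50147126 -0.9816574   0.49340495]
yellow strip [(array([680.2, 184.2]), array([13.9, 37.3]), 11.2, array([266.4, 158.6]))]
charged label [(array([612. , 169.7]), array([27.5, 46.4]), 11.9, array([269.5, 179.9]))]
small label [(array([469.1, -26.3]), array([37.5, 28. ]), 56.3, array([333.7, 227.7]))]
orange strip [(array([542.6, 265.4]), array([61.4, 14. ]), 73.9, array([236. , 201.6]))]
blue strip [(array([ 519.9, -310.6]), array([49.6, 14.4]), 81.1, array([428.8, 216.9]))]
tray [(array([ 573.8, -149.2]), array([116.2,  57. ]), 67.2, array([372.7, 197.1])), (array([ 683.6, -118.3]), array([ 8.5, 52.9]), 18.7, array([364. , 163.1]))]
[[[105  20 101]]]
[[[105  21  99]]]
[[[100  26  29]]]
[[[109 198 134]]]
[[[101  24  85]]]
floorL [(array([460. , 289.5]), array([ 68.1, 105.2]), 73.3, array([227.2, 230. ]))]
floorM [(array([ 445.3, -299.1]), array([55.3, 84.2]), 81.3, array([423.1, 242.9]))]
L [(array([474.3, 293.9]), array([122.5, 183.7]), 73.6, array([227.6, 226.2]))]Traceback (most recent call last):
  File "<stdin>", line 18, in <module>
  File "h.py", line 20, in blobs
    w=np.array([ray(n,p,z)[:2]*1000 for p in px],np.float32)
                ~~~^^^^^^^
  File "h.py", line 6, in ray
    K,R,t=cam(n); d=R.T@np.linalg.inv(K)@np.array([uv[0],uv[1],1.]); o=-R.T@t
          ~~~^^^
  File "h.py", line 4, in cam
    c=camera_info(n); R=cv2.Rodrigues(c["rvec"])[0]; return c["mtx"],R,np.array(c["tvec"]).ravel()
ValueError: time passes only in moves, steps and waits
```

```bash
python3 - <<'E'
from rig import camera_info
import pickle; pickle.dump({n:camera_info(n) for n in("top","side")},open("cam.pkl","wb"))
E
sed -i 's/c=camera_info(n);/c=CAM[n];/; 2a import pickle; CAM=pickle.load(open("cam.pkl","rb"))' h.py
cat >> h.py <<'E'
def to(x,y,z,yaw=None):
    """mm, deg: print the roll, then the tool-axis shift (after that roll) from the measured pose"""
    from scipy.spatial.transform import Rotation as Ro
    s=manip.get_state(); q=s["ee_rot"]; R=Ro.from_quat([q[1],q[2],q[3],q[0]]); p=s["position"]*1000
    X=R.as_matrix()[:,0]; a=np.degrees(np.arctan2(X[1],X[0])); r=0
    if yaw is not None: r=-np.radians((yaw-a+90)%180-90)
    d=(R*Ro.from_euler("z",r)).inv().apply(np.array([x,y,z])-p)
    print("t",round(s["clock"],2),"pos",p.round(1),"xang",round(a,1),"q6",round(s["qpos"][5],2),"| roll",round(r,3),"shift",d.round(1),"| F",s["contact_force"].round(1),"w",round(s["width"]*1000,1),"gf",round(s["gripper_force"],1))
E
python3 - <<'E'
from h import *
c=[(356.6,164),(392,158.6),(400.6,198.4),(364.4,204.6)]
P=np.array([ray("top",p,.014)[:2]*1000 for p in c]); print(P.round(1),P.mean(0),[np.linalg.norm(P[i]-P[i-1]).round(1) for i in range(4)])
a=cv2.imread("pics/side0.png")
# consistency: project cradle heads/small pack into side view
for p in((.6214,.1722,.034),(.4656,.2874,.008),(.4508,-.2994,.008),(.476,-.031,.084)): print(proj("side",p).round(1),proj("top",p).round(1))
to(620,172,150,11.5)
E
```

```text
[[ 679.5  -94.4]
 [ 701.6 -204.4]
 [ 576.1 -230.7]
 [ 552.3 -120.6]] [ 627.34131102 -162.5418737 ] [np.float64(129.9), np.float64(112.2), np.float64(128.3), np.float64(112.6)]
[339.6 193.2] [268.8 177. ]
[289.1 188.3] [228.2 227.8]
[275.8 294.4] [423.2 240.7]
[290.  205.3] [335.2 225.5]
t 0.1 pos [227.8 527.4 230.5] xang 156.6 q6 -0.12 | roll -0.608 shift [-313.5 -426.4   80.7] | F [ 0.1 -0.3  0.2] w 85.4 gf 0.0
```

```bash
python3 -m crank '{"translation":[[0,0,0],[0,0,0],[0,0,0],[0,0,0],[0,0,0]],"roll":[-0.12,-0.12,-0.12,-0.12,-0.128],"fingers":[1,1,1,1,1]}' 40
python3 -m crank '{"translation":[[-26,-35,0],[-26,-35,0],[-26,-35,0],[-26,-35,0],[-26,-35,0],[-26,-35,0],[-26,-35,0],[-26,-35,0]],"roll":[0,0,0,0,0,0,0,0],"fingers":[1,1,1,1,1,1,1,1]}'
python3 -m crank '{"translation":[[-26,-35,10],[-26,-35,10],[-26,-35,10],[-27,-36,20],[0,0,20],[0,0,0]],"roll":[0,0,0,0,0,0],"fingers":[1,1,1,1,1,1]}'
python3 -c "
from h import *
to(619.5,171.7,60,11.5)"
```

```text
clock: 0.6
position: [0.2279, 0.5276, 0.2308]
ee_rot: [-0.0, -0.102, 0.995, -0.0]
contact_force: [-0.5, -0.1, -0.3]
width: 0.0854
gripper_force: 0.0
clock: 1.4
position: [0.4884, 0.2934, 0.2309]
ee_rot: [-0.0, -0.1, 0.995, 0.0]
contact_force: [-0.2, 0.5, 0.1]
width: 0.0854
gripper_force: 0.0
clock: 2.0
position: [0.6169, 0.1759, 0.1573]
ee_rot: [-0.004, -0.099, 0.995, -0.0]
contact_force: [-1.5, -0.1, -0.3]
width: 0.0852
gripper_force: 0.0
t 2.0 pos [616.9 175.9 157.3] xang -168.7 q6 -1.6 | roll -0.003 shift [-2.5 -4.6 97.3] | F [-1.5 -0.1 -0.3] w 85.2 gf 0.0
```

```bash
python3 -m crank '{"translation":[[-2.5,-4.6,30],[0,0,40],[0,0,35],[0,0,20],[0,0,10],[0,0,8],[0,0,0]],"roll":[0,0,0,0,0,0,0],"fingers":[1,1,1,1,1,1,1]}' 
python3 - <<'E'
from h import *
to(619.5,171.7,8,11.5)
a=crop("side",290,130,410,220,6,"g1")
E
```

```text
clock: 2.7
position: [0.6218, 0.174, 0.0185]
ee_rot: [0.0, -0.1, 0.995, 0.0]
contact_force: [-0.2, -0.3, -0.4]
width: 0.0854
gripper_force: 0.0
t 2.7 pos [621.8 174.   18.5] xang -168.5 q6 -1.61 | roll 0.0 shift [ 2.7 -1.8 10.5] | F [-0.2 -0.3 -0.4] w 85.4 gf 0.0
```

View pics/g1.png

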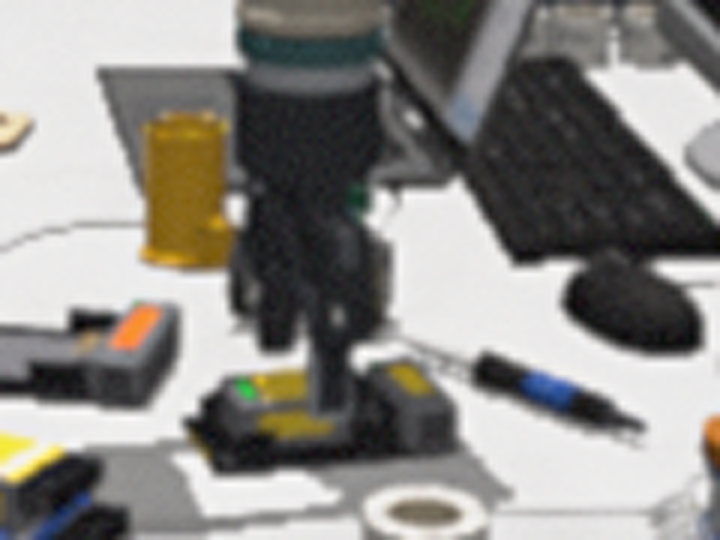

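```bash
python3 -m crank '{"translation":[[2,-1.8,6],[0,0,6],[0,0,0],[0,0,0],[0,0,0],[0,0,0],[0,0,0],[0,0,0]],"roll":[0,0,0,0,0,0,0,0],"fingers":[1,1,0.4,0.4,0.3,0,0,0]}' 40
python3 -c "
from h import *
to(619.5,171.7,8,11.5)"
```

```text
clock: 3.55
position: [0.6207, 0.1715, 0.0067]
ee_rot: [0.001, -0.1, 0.995, 0.0]
contact_force: [0.8, -0.1, 1.7]
width: 0.0411
gripper_force: 42.8
t 3.55 pos [620.7 171.5   6.7] xang -168.5 q6 -1.61 | roll -0.001 shift [ 1.2  0.4 -1.3] | F [ 0.8 -0.1  1.7] w 41.1 gf 42.8
```

```bash
python3 -m crank '{"translation":[[0,0,-5],[0,0,-10],[0,0,-25],[0,0,-40],[0,0,-40],[0,0,0]],"roll":[0,0,0,0,0,0],"fingers":[0,0,0,0,0,0]}' 
python3 -c "
from h import *
to(627,-162.5,60,11.9)"
```

```text
clock: 4.15
position: [0.6244, 0.1721, 0.1334]
ee_rot: [0.007, -0.1, 0.995, 0.0]
contact_force: [0.8, -0.1, -1.2]
width: 0.0412
gripper_force: 42.5
t 4.15 pos [624.4 172.1 133.4] xang -168.5 q6 -1.61 | roll -0.007 shift [  67.4 -327.9   72.7] | F [ 0.8 -0.1 -1.2] w 41.2 gf 42.5
```

```bash
python3 -m crank '{"translation":[[4,-20,0],[9,-44,0],[9,-44,0],[9,-44,0],[9,-44,0],[9,-44,0],[9,-44,0],[9,-44,0]],"roll":[0,0,0,0,0,0,0,-0.007],"fingers":[0,0,0,0,0,0,0,0]}' 
python3 -m crank '{"translation":[[0,0,0],[0,0,25],[0,0,25],[0,0,15],[0,0,5],[0,0,0]],"roll":[0,0,0,0,0,0],"fingers":[0,0,0,0,0,0]}' 
python3 -c "
from h import *
to(627,-162.5,5,11.9)
crop('top',305,145,465,265,5,'t1')"
```

```text
clock: 4.95
position: [0.6188, -0.1649, 0.1256]
ee_rot: [-0.001, -0.103, 0.995, 0.0]
contact_force: [0.2, 0.7, -1.7]
width: 0.0411
gripper_force: 42.4
clock: 5.55
position: [0.619, -0.1626, 0.0552]
ee_rot: [-0.001, -0.104, 0.995, 0.001]
contact_force: [0.8, -0.1, -2.3]
width: 0.0414
gripper_force: 42.4
t 5.55 pos [ 619.  -162.6   55.2] xang -168.1 q6 -2.14 | roll -0.0 shift [-7.9 -1.6 50.2] | F [ 0.8 -0.1 -2.3] w 41.4 gf 42.4
```

View pics/t1.png

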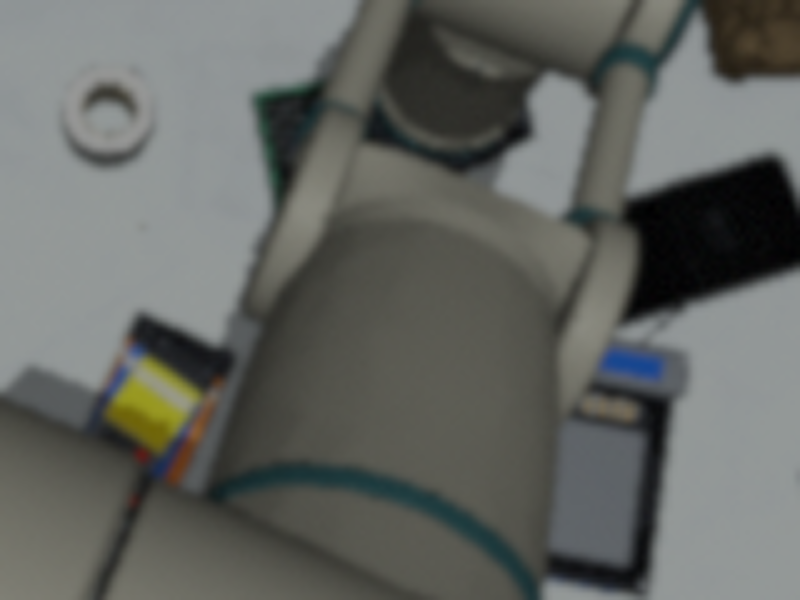

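The arm hides the tray from above. The pose agrees with the plan, so I'll lower the pack gently.

```bash
python3 -m crank '{"translation":[[-7.9,-1.6,15],[0,0,15],[0,0,10],[0,0,5],[0,0,2],[0,0,0],[0,0,0]],"roll":[0,0,0,0,0,0,0],"fingers":[0,0,0,0,0,0,0]}' 
python3 -c "
from h import *
to(627,-162.5,5,11.9)"
```

```text
clock: 6.3
position: [0.6284, -0.1635, 0.0098]
ee_rot: [0.001, -0.103, 0.995, -0.0]
contact_force: [-0.2, -0.0, -1.9]
width: 0.0416
gripper_force: 42.4
t 6.3 pos [ 628.4 -163.5    9.8] xang -168.1 q6 -2.14 | roll -0.001 shift [1.1 1.3 4.8] | F [-0.2 -0.  -1.9] w 41.6 gf 42.4
```

```bash
python3 -m crank '{"translation":[[0,0,1],[0,0,1],[0,0,1],[0,0,1],[0,0,1],[0,0,0]],"roll":[0,0,0,0,0,0],"fingers":[0,0,0,0,0,0]}' 
```

```text
clock: 6.9
position: [0.6279, -0.1634, 0.0047]
ee_rot: [0.0, -0.103, 0.995, -0.0]
contact_force: [-0.4, 0.6, 0.6]
width: 0.0412
gripper_force: 42.8
```

```bash
python3 -m crank '{"translation":[[0,0,0],[0,0,0],[0,0,0],[0,0,-10],[0,0,-30],[0,0,-45],[0,0,-45],[0,0,-40]],"roll":[0,0,0,0,0,0,0,0],"fingers":[0.65,0.65,0.65,0.65,0.65,1,1,1]}' 
python3 -c "
from h import *
to(476,-31,140,-34)"
```

```text
clock: 7.7
position: [0.6282, -0.1634, 0.1775]
ee_rot: [0.001, -0.103, 0.995, -0.0]
contact_force: [0.0, -0.1, 0.2]
width: 0.0857
gripper_force: 0.0
t 7.7 pos [ 628.2 -163.4  177.5] xang -168.1 q6 -2.14 | roll 0.801 shift [200.3  24.6  37.1] | F [ 0.  -0.1  0.2] w 85.7 gf 0.0
```

```bash
python3 -m crank '{"translation":[[0,0,0],[0,0,0],[0,0,0],[0,0,0],[0,0,0],[0,0,0],[0,0,0]],"roll":[0.12,0.12,0.12,0.12,0.12,0.12,0.081],"fingers":[1,1,1,1,1,1,1]}'
python3 -m crank '{"translation":[[20,2.6,0],[40,5,0],[40,5,0],[40,5,0],[40,5,15],[20,2,22],[0,0,0]],"roll":[0,0,0,0,0,0,0],"fingers":[1,1,1,1,1,1,1]}' 
python3 -c "
from h import *
to(476,-31,64,-34)
crop('side',230,150,370,270,5,'s1');crop('top',280,180,380,260,6,'s2')"
```

```text
clock: 8.4
position: [0.6279, -0.1633, 0.1751]
ee_rot: [0.0, 0.294, 0.956, 0.0]
contact_force: [-0.8, -0.6, -0.1]
width: 0.0851
gripper_force: 0.0
clock: 9.1
position: [0.471, -0.0289, 0.1359]
ee_rot: [-0.003, 0.292, 0.957, -0.0]
contact_force: [-0.0, -0.3, -0.4]
width: 0.0855
gripper_force: 0.0
t 9.1 pos [471.  -28.9 135.9] xang 146.1 q6 -1.19 | roll 0.002 shift [-5.8  1.2 71.8] | F [-0.  -0.3 -0.4] w 85.5 gf 0.0
```

View pics/s1.png

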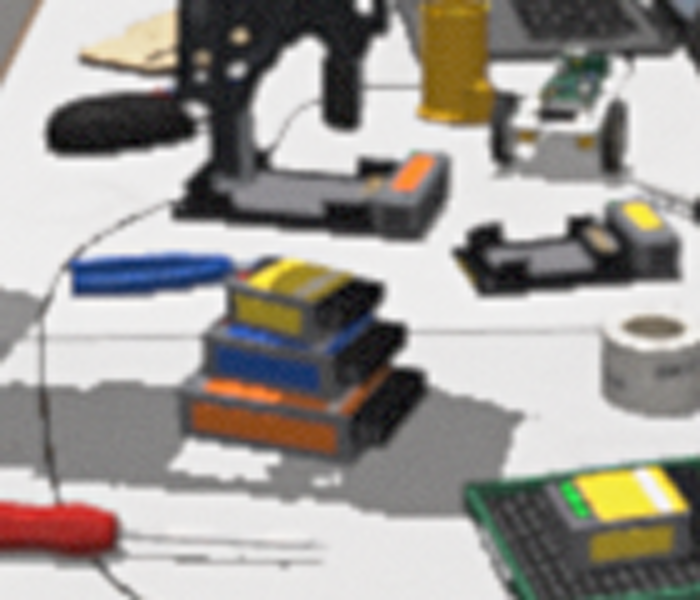

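The charged pack lies inside the tray, at about crop (625,510). The fingers straddle the small pack, so I'll descend.

```bash
python3 -m crank '{"translation":[[-5.8,1.2,20],[0,0,25],[0,0,15],[0,0,7],[0,0,5],[0,0,0]],"roll":[0,0,0,0,0,0],"fingers":[1,1,1,1,1,1]}' 
python3 -c "
from h import *
to(476,-31,64,-34)"
python3 -m crank '{"translation":[[0,0,0],[0,0,0],[0,0,0],[0,0,0],[0,0,0],[0,0,0]],"roll":[0,0,0,0,0,0],"fingers":[0.6,0.6,0.55,0.5,0,0]}' 40
python3 -c "
from h import *
to(476,-31,64,-34)"
```

```text
clock: 9.8
position: [0.4825, -0.0339, 0.0655]
ee_rot: [0.001, 0.293, 0.956, 0.0]
contact_force: [0.7, 0.7, 0.5]
width: 0.0851
gripper_force: 0.0
t 9.8 pos [482.5 -33.9  65.5] xang 146.0 q6 -1.19 | roll -0.001 shift [ 7.  -1.2  1.5] | F [0.7 0.7 0.5] w 85.1 gf 0.0
clock: 10.4
position: [0.4816, -0.0336, 0.066]
ee_rot: [0.001, 0.292, 0.956, -0.0]
contact_force: [-1.5, -0.8, 6.2]
width: 0.0411
gripper_force: 40.9
t 10.4 pos [481.6 -33.6  66. ] xang 146.0 q6 -1.19 | roll 0.0 shift [ 6.2 -1.   2. ] | F [-1.5 -0.8  6.2] w 41.1 gf 40.9
```

```bash
python3 -m crank '{"translation":[[0,0,-3],[0,0,-8],[0,0,-20],[0,0,-35],[0,0,-20],[0,0,0],[0,0,0]],"roll":[0,0,0,0,0,0,0],"fingers":[0,0,0,0,0,0,0]}' 
python3 -c "
from h import *
to(621.4,172.2,90,11.5)"
```

```text
clock: 11.1
position: [0.481, -0.0331, 0.1511]
ee_rot: [-0.0, 0.293, 0.956, 0.0]
contact_force: [-0.8, -0.2, -2.0]
width: 0.041
gripper_force: 40.9
t 11.1 pos [481.  -33.1 151.1] xang 146.0 q6 -1.19 | roll -0.795 shift [-178.5  173.2   61.1] | F [-0.8 -0.2 -2. ] w 41.0 gf 40.9
```

```bash
python3 -m crank '{"translation":[[0,0,0],[0,0,0],[0,0,0],[0,0,0],[0,0,0],[0,0,0],[0,0,0]],"roll":[-0.12,-0.12,-0.12,-0.12,-0.12,-0.12,-0.075],"fingers":[0,0,0,0,0,0,0]}'
python3 -m crank '{"translation":[[-20,20,0],[-35,34,0],[-35,34,0],[-35,34,10],[-35,34,20],[-15,15,10],[0,0,0],[0,0,0]],"roll":[0,0,0,0,0,0,0,0],"fingers":[0,0,0,0,0,0,0,0]}' 
python3 -c "
from h import *
to(621.4,172.2,60,11.5)
crop('side',290,100,410,220,5,'s3');crop('top',230,140,330,220,6,'s4')"
```

```text
clock: 11.8
position: [0.4799, -0.0329, 0.1492]
ee_rot: [-0.002, -0.102, 0.995, 0.001]
contact_force: [0.7, -0.6, -2.2]
width: 0.0411
gripper_force: 40.8
clock: 12.6
position: [0.6156, 0.1666, 0.1102]
ee_rot: [-0.003, -0.101, 0.995, -0.001]
contact_force: [0.2, 0.0, -2.9]
width: 0.0409
gripper_force: 41.1
t 12.6 pos [615.6 166.6 110.2] xang -168.4 q6 -1.62 | roll 0.001 shift [-7.1  4.3 50.2] | F [ 0.2  0.  -2.9] w 40.9 gf 41.1
```

View pics/s3.png

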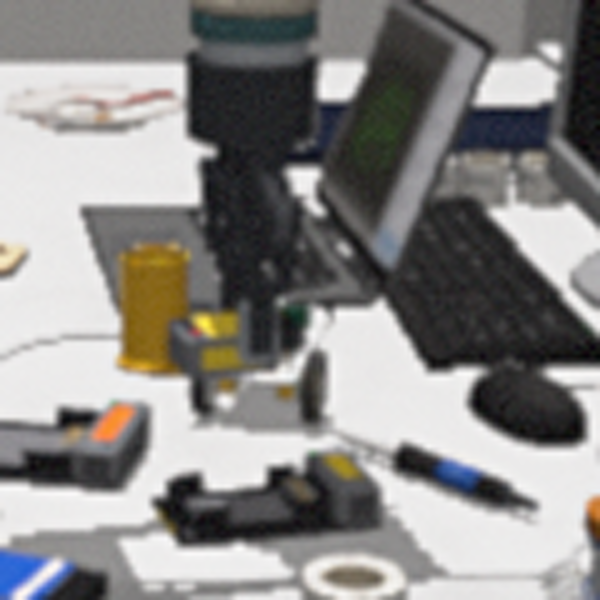

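```bash
python3 - <<'E'
from h import *
c=np.array([.6156,.1666]); th=np.radians(11.6); e=np.array([np.cos(th),np.sin(th)]); n=np.array([-e[1],e[0]])
for d in(0,-6,-11):
  for lx,ly,z in((-37,-21,.128),(-37,-21,.102),(-37,21,.128),(37,-21,.128),(37,-21,.116)):
    p=c+e*(lx+d)/1e3+n*ly/1e3; print(d,lx,ly,z,((proj("side",[*p,z])-[290,100]+.5)*5).round(0),end=" ")
  print()
a=cv2.imread("pics/s3.png"); cv2.imwrite("pics/s5.png",cv2.resize(a[280:410,150:330],None,fx=4,fy=4,interpolation=cv2.INTER_CUBIC))
E
```

```text
0 -37 -21 0.128 [194. 339.] 0 -37 -21 0.102 [193. 382.] 0 -37 21 0.128 [175. 317.] 0 37 -21 0.128 [317. 329.] 0 37 -21 0.116 [316. 349.] 
-6 -37 -21 0.128 [184. 340.] -6 -37 -21 0.102 [183. 382.] -6 -37 21 0.128 [165. 318.] -6 37 -21 0.128 [307. 330.] -6 37 -21 0.116 [306. 350.] 
-11 -37 -21 0.128 [176. 340.] -11 -37 -21 0.102 [175. 383.] -11 -37 21 0.128 [157. 319.] -11 37 -21 0.128 [299. 331.] -11 37 -21 0.116 [298. 351.]
```

View pics/s5.png

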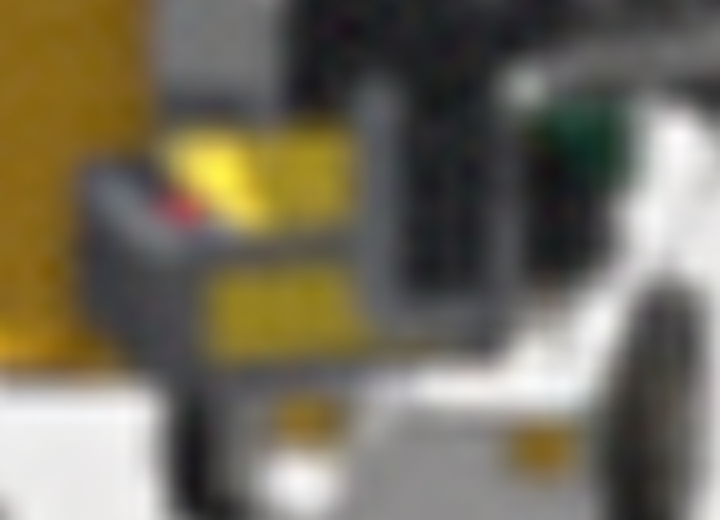

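The near corner of the held pack is at about s5 (150,380) and the terminal tip at about (620,200). That puts its centre some 6 mm behind the TCP, which matches the label estimate. I'll set the TCP target accordingly and descend while watching the force.

```bash
python3 -m crank '{"translation":[[-12,4.2,15],[0,0,20],[0,0,20],[0,0,15],[0,0,0],[0,0,0]],"roll":[0,0,0,0,0,0],"fingers":[0,0,0,0,0,0]}' 
python3 -c "
from h import *
to(626.3,173.2,20,11.5)"
```

```text
clock: 13.3
position: [0.6285, 0.1732, 0.0422]
ee_rot: [0.0, -0.1, 0.995, 0.0]
contact_force: [-0.3, 0.7, -2.0]
width: 0.0411
gripper_force: 41.1
t 13.3 pos [628.5 173.2  42.2] xang -168.5 q6 -1.61 | roll -0.0 shift [ 2.2  0.5 22.2] | F [-0.3  0.7 -2. ] w 41.1 gf 41.1
```

```bash
python3 -m crank '{"translation":[[2.2,0.4,4],[0,0,4],[0,0,2],[0,0,2],[0,0,2],[0,0,2],[0,0,0]],"roll":[0,0,0,0,0,0,0],"fingers":[0,0,0,0,0,0,0]}' 
python3 -m crank '{"translation":[[0,0,2],[0,0,2],[0,0,1],[0,0,0]],"roll":[0,0,0,0],"fingers":[0,0,0,0]}' 
```

```text
clock: 14.0
position: [0.6258, 0.1736, 0.026]
ee_rot: [-0.0, -0.1, 0.995, 0.0]
contact_force: [0.4, 0.7, -2.5]
width: 0.041
gripper_force: 41.1
clock: 14.4
position: [0.6258, 0.1736, 0.0211]
ee_rot: [-0.0, -0.1, 0.995, 0.0]
contact_force: [-0.0, 0.4, -2.2]
width: 0.0412
gripper_force: 41.1
```

```bash
python3 -m crank '{"translation":[[0,0,1],[0,0,1],[0,0,1],[0,0,1],[0,0,0]],"roll":[0,0,0,0,0],"fingers":[0,0,0,0,0]}' 
python3 -m crank '{"translation":[[0,0,0.7],[0,0,0.7],[0,0,0]],"roll":[0,0,0],"fingers":[0,0,0]}' 
```

```text
clock: 14.9
position: [0.6258, 0.1736, 0.0172]
ee_rot: [-0.0, -0.1, 0.995, 0.0]
contact_force: [0.8, -0.8, -2.1]
width: 0.0408
gripper_force: 41.1
clock: 15.2
position: [0.626, 0.1736, 0.0161]
ee_rot: [0.0, -0.1, 0.995, 0.0]
contact_force: [0.2, -1.0, -0.6]
width: 0.0413
gripper_force: 41.2
```

```bash
python3 -m crank '{"translation":[[0,0,0.3],[0,0,0],[0,0,0],[0,0,-10],[0,0,-30],[0,0,-45],[0,0,-45],[0,0,-20]],"roll":[0,0,0,0,0,0,0,0],"fingers":[0.7,0.7,0.7,0.9,1,1,1,1]}'
python3 -c "
from h import *
a=crop('side',250,160,370,250,5,'m1');cv2.imwrite('pics/side1.png',a)
t=get_image('top');cv2.imwrite('pics/top1.png',t)
t=cv2.convertScaleAbs(t[140:260,245:365],alpha=1.6);t=cv2.resize(t,(540,540),interpolation=cv2.INTER_CUBIC)
cv2.imwrite('pics/m2.png',np.vstack([t[:,:],np.zeros((0,540,3),np.uint8)]))"
```

```text
clock: 16.0
position: [0.6283, 0.174, 0.1717]
ee_rot: [0.004, -0.1, 0.995, 0.0]
contact_force: [-0.1, -0.4, -0.3]
width: 0.0854
gripper_force: 0.0
```

View pics/m2.png

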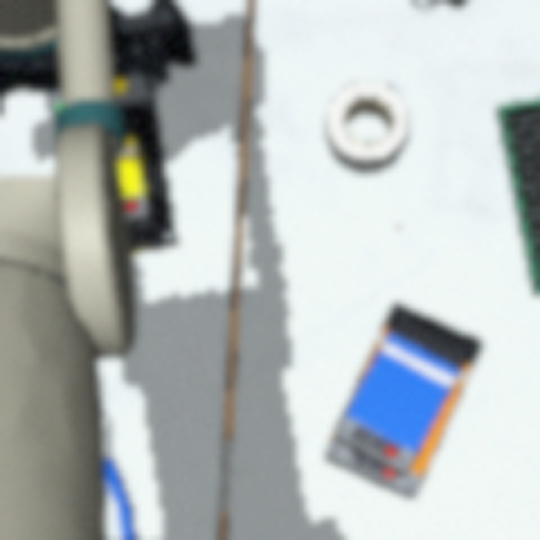

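```bash
python3 - <<'E'
from h import *
B=((105,120,60),(125,255,255));Y=((22,120,60),(35,255,255))
a=cv2.imread("pics/top1.png")
print("blue",blobs(a,"top",*B,(315,205,356,250),.058,3))
o=cv2.imread("pics/top0.png")
print("small0",blobs(o,"top",*Y,(315,205,360,255),.084,3),"charged0",blobs(o,"top",*Y,(255,166,290,200),.034,3))
# axis profile of mid pack
from scipy.ndimage import map_coordinates
r=blobs(a,"top",*B,(315,205,356,250),.058,30)[0]; th=np.radians(r[2]); L=r[1]
ang=r[2] if abs(r[2]-180+35)<0 else r[2]-90
e=np.array([np.cos(np.radians(ang)),np.sin(np.radians(ang))]); print(ang)
for s in range(-50,66,4):
  p=proj("top",[*((r[0]+e*s)/1000),.058]); v=[int(map_coordinates(a[:,:,k].astype(float),[[p[1]],[p[0]]],order=1)[0]) for k in range(3)]; print(s,v,end=";")
print(); to(475,-30,120,ang)
E
```

```text
blue [(array([468.3, -24.8]), array([50.1, 47.8]), 63.2, array([332.7, 229.1])), (array([501.9, -41.8]), array([46.2,  7.2]), 65.4, array([338.9, 217.9]))]
small0 [(array([469.1, -26.3]), array([37.5, 28. ]), 56.3, array([333.7, 227.7])), (array([491.6, -41.7]), array([35.9,  6.5]), 58.2, array([339.1, 220.2]))] charged0 [(array([612. , 169.7]), array([27.5, 46.4]), 11.9, array([269.5, 179.9])), (array([638.8, 175.4]), array([ 7.3, 43.8]), 11.7, array([268.1, 171.5]))]
-26.799999999999997
-50 [99, 97, 93];-46 [80, 77, 73];-42 [69, 65, 63];-38 [71, 67, 64];-34 [80, 76, 73];-30 [75, 70, 68];-26 [85, 69, 63];-22 [129, 82, 57];-18 [151, 83, 41];-14 [154, 82, 34];-10 [154, 82, 34];-6 [154, 82, 35];-2 [153, 82, 33];2 [153, 81, 33];6 [153, 81, 33];10 [153, 81, 33];14 [152, 80, 32];18 [152, 80, 34];22 [153, 91, 59];26 [152, 124, 112];30 [153, 134, 126];34 [146, 100, 79];38 [116, 67, 42];42 [65, 45, 36];46 [40, 36, 33];50 [34, 31, 29];54 [32, 29, 27];58 [68, 67, 64];62 [124, 125, 121];
t 16.1 pos [628.6 174.1 171.1] xang -168.5 q6 -1.61 | roll 0.669 shift [  45.5 -251.7   49.3] | F [ 0.  -0.5  0.3] w 85.6 gf 0.0
```

```bash
python3 -m crank '{"translation":[[0,0,0],[0,0,0],[0,0,0],[0,0,0],[0,0,0],[0,0,0]],"roll":[0.11,0.11,0.11,0.11,0.11,0.119],"fingers":[1,1,1,1,1,1]}'
python3 -m crank '{"translation":[[4,-20,0],[8,-42,0],[8,-42,0],[8,-42,0],[8,-42,10],[8,-42,20],[2,-20,20],[0,0,0]],"roll":[0,0,0,0,0,0,0,0],"fingers":[1,1,1,1,1,1,1,1]}' 
python3 -m crank '{"translation":[[0,0,0],[0,0,0]],"roll":[0,0],"fingers":[1,1]}' 
python3 -c "
from h import *
to(478,-30,37,-26.8)"
```

```text
clock: 16.7
position: [0.625, 0.1734, 0.1642]
ee_rot: [-0.001, 0.234, 0.972, -0.001]
contact_force: [0.0, 0.6, 0.4]
width: 0.0854
gripper_force: 0.0
clock: 17.5
position: [0.4673, -0.0298, 0.1127]
ee_rot: [-0.004, 0.233, 0.972, -0.0]
contact_force: [-0.6, 0.1, -0.6]
width: 0.085
gripper_force: 0.0
clock: 17.7
position: [0.4736, -0.0283, 0.1162]
ee_rot: [0.001, 0.232, 0.973, 0.0]
contact_force: [-0.1, -0.6, 0.1]
width: 0.0856
gripper_force: 0.0
t 17.7 pos [473.6 -28.3 116.2] xang 153.2 q6 -1.31 | roll 0.0 shift [-4.6  0.4 79.2] | F [-0.1 -0.6  0.1] w 85.6 gf 0.0
```

```bash
python3 -m crank '{"translation":[[-4.6,0.4,15],[0,0,25],[0,0,20],[0,0,10],[0,0,9],[0,0,0],[0,0,0]],"roll":[0,0,0,0,0,0,0],"fingers":[1,1,1,1,1,1,1]}' 
python3 -c "
from h import *
to(478,-30,37,-26.8)"
```

```text
clock: 18.4
position: [0.4772, -0.0304, 0.0371]
ee_rot: [0.001, 0.232, 0.973, 0.0]
contact_force: [0.3, -0.2, -0.7]
width: 0.0857
gripper_force: 0.0
t 18.4 pos [477.2 -30.4  37.1] xang 153.2 q6 -1.31 | roll 0.0 shift [-0.5  0.7  0.1] | F [ 0.3 -0.2 -0.7] w 85.7 gf 0.0
```

```bash
python3 -m crank '{"translation":[[0,0,0],[0,0,0],[0,0,0],[0,0,0],[0,0,0],[0,0,-3]],"roll":[0,0,0,0,0,0],"fingers":[0.7,0.6,0.5,0,0,0]}' 45
python3 -m crank '{"translation":[[0,0,-8],[0,0,-25],[0,0,-35],[0,0,-20],[0,0,0],[0,0,0]],"roll":[0,0,0,0,0,0],"fingers":[0,0,0,0,0,0]}' 
python3 -c "
from h import *
to(450.8,-299.4,80,-8.8)"
```

```text
clock: 19.0
position: [0.4761, -0.0305, 0.0397]
ee_rot: [-0.0, 0.232, 0.973, 0.0]
contact_force: [-0.4, 0.0, -2.9]
width: 0.0528
gripper_force: 47.8
clock: 19.6
position: [0.4759, -0.0305, 0.1274]
ee_rot: [-0.0, 0.232, 0.973, 0.0]
contact_force: [-0.3, 0.8, -3.7]
width: 0.0529
gripper_force: 48.6
t 19.6 pos [475.9 -30.5 127.4] xang 153.2 q6 -1.31 | roll -0.314 shift [ -16.4 -269.6   47.3] | F [-0.3  0.8 -3.7] w 52.9 gf 48.6
```

```bash
python3 -m crank '{"translation":[[0,0,0],[0,0,0],[0,0,0]],"roll":[-0.105,-0.105,-0.104],"fingers":[0,0,0]}'
python3 -m crank '{"translation":[[-2,-20,0],[-2,-42,0],[-3,-42,0],[-3,-42,0],[-3,-42,0],[-2,-42,0],[-2,-38,0],[0,0,0]],"roll":[0,0,0,0,0,0,0,0],"fingers":[0,0,0,0,0,0,0,0]}' 
python3 -m crank '{"translation":[[0,0,15],[0,0,15],[0,0,10],[0,0,0],[0,0,0]],"roll":[0,0,0,0,0],"fingers":[0,0,0,0,0]}' 
python3 -c "
from h import *
to(449.7,-299.2,40,-8.8)"
```

```text
clock: 19.9
position: [0.4748, -0.0302, 0.1256]
ee_rot: [-0.002, 0.075, 0.997, 0.0]
contact_force: [-0.5, 0.1, -2.9]
width: 0.0527
gripper_force: 48.5
clock: 20.7
position: [0.4513, -0.3027, 0.1255]
ee_rot: [-0.001, 0.079, 0.997, -0.001]
contact_force: [0.5, 1.0, -2.5]
width: 0.0532
gripper_force: 48.7
clock: 21.2
position: [0.452, -0.2974, 0.087]
ee_rot: [-0.001, 0.077, 0.997, 0.0]
contact_force: [1.0, -0.6, -1.8]
width: 0.0528
gripper_force: 48.6
t 21.2 pos [ 452.  -297.4   87. ] xang 171.2 q6 -2.13 | roll 0.0 shift [ 1.9 -2.2 47. ] | F [ 1.  -0.6 -1.8] w 52.8 gf 48.6
```

```bash
python3 -m crank '{"translation":[[1.9,-2.2,15],[0,0,15],[0,0,12],[0,0,0],[0,0,0]],"roll":[0,0,0,0,0],"fingers":[0,0,0,0,0]}' 
python3 -c "
from h import *
to(449.7,-299.2,15,-8.8)
crop('side',225,220,345,320,6,'m3')"
```

```text
clock: 21.7
position: [0.4503, -0.2999, 0.0459]
ee_rot: [0.0, 0.077, 0.997, -0.0]
contact_force: [-0.5, -0.1, -2.7]
width: 0.0534
gripper_force: 48.7
t 21.7 pos [ 450.3 -299.9   45.9] xang 171.2 q6 -2.13 | roll -0.0 shift [ 0.7  0.6 30.9] | F [-0.5 -0.1 -2.7] w 53.4 gf 48.7
```

View pics/m3.png

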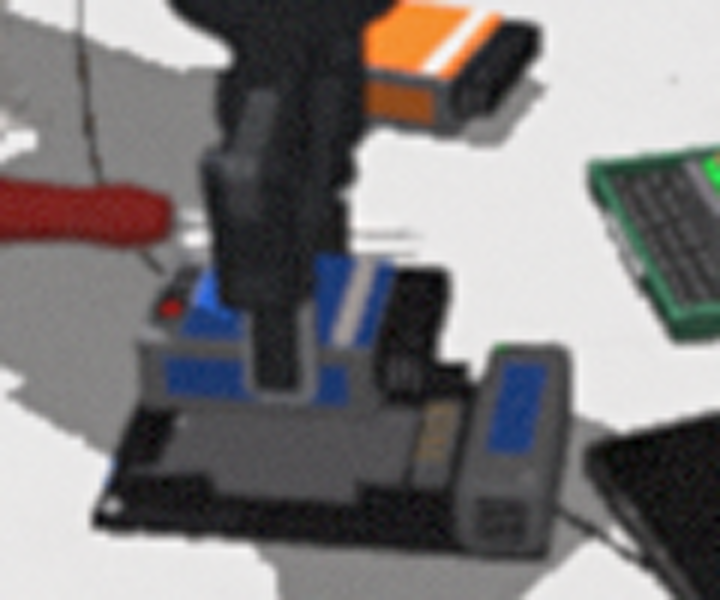

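Pack held level over the mid cradle; finger at (280,370) is centred on the cradle's side opening (208–360), and the pack centre is about 1 mm ahead of the finger as expected. Descend.

```bash
python3 -m crank '{"translation":[[0.7,0.5,5],[0,0,5],[0,0,4],[0,0,3],[0,0,3],[0,0,2],[0,0,2],[0,0,0]],"roll":[0,0,0,0,0,0,0,0],"fingers":[0,0,0,0,0,0,0,0]}' 
python3 -m crank '{"translation":[[0,0,2],[0,0,1],[0,0,1],[0,0,1],[0,0,0]],"roll":[0,0,0,0,0],"fingers":[0,0,0,0,0]}' 
```

```text
clock: 22.55
position: [0.4492, -0.2992, 0.0214]
ee_rot: [-0.0, 0.077, 0.997, 0.0]
contact_force: [-0.0, -0.5, -2.2]
width: 0.0529
gripper_force: 48.8
clock: 23.05
position: [0.4493, -0.2992, 0.0165]
ee_rot: [-0.0, 0.077, 0.997, 0.0]
contact_force: [-0.1, 0.6, -2.1]
width: 0.0528
gripper_force: 48.8
```

```bash
python3 -m crank '{"translation":[[0,0,0.7],[0,0,0.7],[0,0,0.7],[0,0,0]],"roll":[0,0,0,0],"fingers":[0,0,0,0]}' 
```

```text
clock: 23.45
position: [0.4494, -0.2993, 0.0156]
ee_rot: [0.0, 0.077, 0.997, -0.0]
contact_force: [-1.0, 0.3, 5.5]
width: 0.053
gripper_force: 49.8
```

```bash
python3 -m crank '{"translation":[[0,0,0],[0,0,0],[0,0,0],[0,0,-10],[0,0,-30],[0,0,-45],[0,0,-45],[0,0,-15]],"roll":[0,0,0,0,0,0,0,0],"fingers":[0.8,0.8,0.8,0.9,1,1,1,1]}'
python3 - <<'E'
from h import *
a=get_image("top");cv2.imwrite("pics/top2.png",a);cv2.imwrite("pics/side2.png",get_image("side"))
O=((8,120,60),(20,255,255))
bl=blobs(a,"top",*O,(310,200,360,256),.030,3); print(bl)
bl.sort(key=lambda b:-b[1].min()); d=bl[1][0]-bl[0][0]; e=d/np.linalg.norm(d); print(np.degrees(np.arctan2(e[1],e[0])),np.linalg.norm(d))
from scipy.ndimage import map_coordinates
for s in range(-66,80,3):
  p=proj("top",[*((bl[0][0]+e*s)/1000),.030]); print(s,int(map_coordinates(a[:,:,2].astype(float),[[p[1]],[p[0]]],order=1)[0]),end="; ")
# lateral profile at black end
n=np.array([-e[1],e[0]]);print()
for s in range(-45,46,3):
  p=proj("top",[*((bl[0][0]+e*(np.linalg.norm(d)+13)+n*s)/1000),.030]); print(s,int(map_coordinates(a[:,:,2].astype(float),[[p[1]],[p[0]]],order=1)[0]),end="; ")
c=bl[0][0]+e*12; to(*c,120,np.degrees(np.arctan2(e[1],e[0])))
print(c)
E
```

```text
clock: 24.25
position: [0.4516, -0.3011, 0.1651]
ee_rot: [0.004, 0.077, 0.997, -0.003]
contact_force: [1.3, -1.0, -0.1]
width: 0.0857
gripper_force: 0.0
[(array([466.3, -27.6]), array([61.6, 68.6]), 67.7, array([333.2, 230.8])), (array([510.2, -45.1]), array([57.4,  7.5]), 67.8, array([339.5, 216.5]))]
-21.733870288345816 47.259496400194514
-66 114; -63 133; -60 145; -57 147; -54 143; -51 128; -48 99; -45 81; -42 71; -39 64; -36 80; -33 116; -30 142; -27 151; -24 154; -21 154; -18 154; -15 154; -12 154; -9 154; -6 154; -3 154; 0 154; 3 154; 6 154; 9 154; 12 154; 15 154; 18 154; 21 154; 24 154; 27 154; 30 154; 33 154; 36 153; 39 153; 42 152; 45 142; 48 113; 51 72; 54 44; 57 33; 60 36; 63 58; 66 99; 69 132; 72 146; 75 148; 78 148; 
-45 149; -42 148; -39 145; -36 130; -33 97; -30 61; -27 41; -24 37; -21 38; -18 36; -15 41; -12 39; -9 39; -6 37; -3 34; 0 37; 3 35; 6 36; 9 36; 12 34; 15 37; 18 36; 21 38; 24 39; 27 46; 30 75; 33 115; 36 139; 39 147; 42 147; 45 146; t 24.35 pos [ 451.1 -300.6  163.3] xang 171.2 q6 -2.13 | roll 0.226 shift [ 75.3 259.4  42.1] | F [-0.6  0.9 -0.5] w 85.4 gf 0.0
[477.44696601 -32.04355137]
```

```bash
python3 -m crank '{"translation":[[0,0,0],[0,0,0]],"roll":[0.113,0.113],"fingers":[1,1]}'
python3 -m crank '{"translation":[[6,20,0],[12,42,0],[12,42,0],[12,42,0],[12,42,0],[12,42,10],[9,29,20],[0,0,0]],"roll":[0,0,0,0,0,0,0,0],"fingers":[1,1,1,1,1,1,1,1]}' 
python3 -m crank '{"translation":[[0,0,0],[0,0,0]],"roll":[0,0],"fingers":[1,1]}' 
python3 -c "
from h import *
to(474.9,-31.6,6,-21.9)"
```

```text
clock: 24.55
position: [0.4485, -0.2985, 0.1584]
ee_rot: [-0.001, 0.191, 0.982, 0.001]
contact_force: [-0.1, 0.1, -0.1]
width: 0.0852
gripper_force: 0.0
clock: 25.35
position: [0.4723, -0.0269, 0.1262]
ee_rot: [-0.004, 0.187, 0.982, 0.001]
contact_force: [-0.1, -1.3, -0.7]
width: 0.0854
gripper_force: 0.0
clock: 25.55
position: [0.4758, -0.0317, 0.1293]
ee_rot: [-0.0, 0.189, 0.982, -0.0]
contact_force: [0.1, 0.8, 0.4]
width: 0.0856
gripper_force: 0.0
t 25.55 pos [475.8 -31.7 129.3] xang 158.2 q6 -1.4 | roll 0.002 shift [  0.9  -0.2 123.3] | F [0.1 0.8 0.4] w 85.6 gf 0.0
```

```bash
python3 -m crank '{"translation":[[0.9,-0.2,30],[0,0,40],[0,0,25],[0,0,15],[0,0,8],[0,0,5],[0,0,0]],"roll":[0,0,0,0,0,0,0],"fingers":[1,1,1,1,1,1,1]}' 
python3 -m crank '{"translation":[[0,0,0],[0,0,0],[0,0,0],[0,0,0],[0,0,0],[0,0,0]],"roll":[0,0,0,0,0,0],"fingers":[0.8,0.7,0.6,0,0,0]}' 50
python3 -c "
from h import *
to(474.9,-31.6,6,-21.9)"
```

```text
clock: 26.25
position: [0.4752, -0.0314, 0.0066]
ee_rot: [0.0, 0.189, 0.982, 0.0]
contact_force: [1.3, -0.0, 0.6]
width: 0.0853
gripper_force: 0.0
clock: 26.85
position: [0.4756, -0.0311, 0.0077]
ee_rot: [0.001, 0.189, 0.982, -0.0]
contact_force: [-1.4, -2.0, 7.2]
width: 0.0649
gripper_force: 56.0
t 26.85 pos [475.6 -31.1   7.7] xang 158.3 q6 -1.4 | roll 0.003 shift [ 0.5 -0.7  1.7] | F [-1.4 -2.   7.2] w 64.9 gf 56.0
```

```bash
python3 -m crank '{"translation":[[0,0,-3],[0,0,-8],[0,0,-25],[0,0,-40],[0,0,-30],[0,0,0],[0,0,0]],"roll":[0,0,0,0,0,0,0],"fingers":[0,0,0,0,0,0,0]}' 
python3 -c "
from h import *
to(465.6,287.4,60,-16.4)"
```

```text
clock: 27.55
position: [0.4746, -0.0306, 0.1128]
ee_rot: [0.0, 0.189, 0.982, 0.0]
contact_force: [0.1, -0.0, -4.8]
width: 0.0646
gripper_force: 57.6
t 27.55 pos [474.6 -30.6 112.8] xang 158.2 q6 -1.4 | roll -0.093 shift [ 98.4 302.5  52.8] | F [ 0.1 -0.  -4.8] w 64.6 gf 57.6
```

```bash
python3 -m crank '{"translation":[[6,20,0],[13,40,0],[13,40,0],[13,40,0],[13,40,0],[13,40,0],[13,40,0],[14,42,0]],"roll":[-0.093,0,0,0,0,0,0,0],"fingers":[0,0,0,0,0,0,0,0]}' 
python3 -m crank '{"translation":[[0,0,0],[0,0,15],[0,0,20],[0,0,10],[0,0,0],[0,0,0]],"roll":[0,0,0,0,0,0],"fingers":[0,0,0,0,0,0]}' 
python3 -c "
from h import *
to(465.6,287.4,45,-16.4)"
```

```text
clock: 28.35
position: [0.4662, 0.2874, 0.11]
ee_rot: [-0.002, 0.143, 0.99, -0.001]
contact_force: [1.9, -0.3, -3.6]
width: 0.0648
gripper_force: 57.5
clock: 28.95
position: [0.468, 0.2861, 0.067]
ee_rot: [-0.001, 0.143, 0.99, -0.0]
contact_force: [0.2, -0.3, -3.4]
width: 0.0646
gripper_force: 57.7
t 28.95 pos [468.  286.1  67. ] xang 163.5 q6 -0.86 | roll -0.001 shift [ 2.7  0.6 22. ] | F [ 0.2 -0.3 -3.4] w 64.6 gf 57.7
```

```bash
python3 -m crank '{"translation":[[2.7,0.6,10],[0,0,10],[0,0,5],[0,0,0],[0,0,0]],"roll":[0,0,0,0,0],"fingers":[0,0,0,0,0]}' 
python3 - <<'E'
from h import *
to(465.6,287.4,15,-16.4)
crop('side',240,130,340,210,7,'l1')
E
```

```text
clock: 29.45
position: [0.4658, 0.2879, 0.0425]
ee_rot: [-0.0, 0.143, 0.99, 0.0]
contact_force: [-0.5, -0.2, -3.0]
width: 0.0648
gripper_force: 57.7
t 29.45 pos [465.8 287.9  42.5] xang 163.6 q6 -0.86 | roll -0.001 shift [ 0.1 -0.6 27.5] | F [-0.5 -0.2 -3. ] w 64.8 gf 57.7
```

View pics/l1.png

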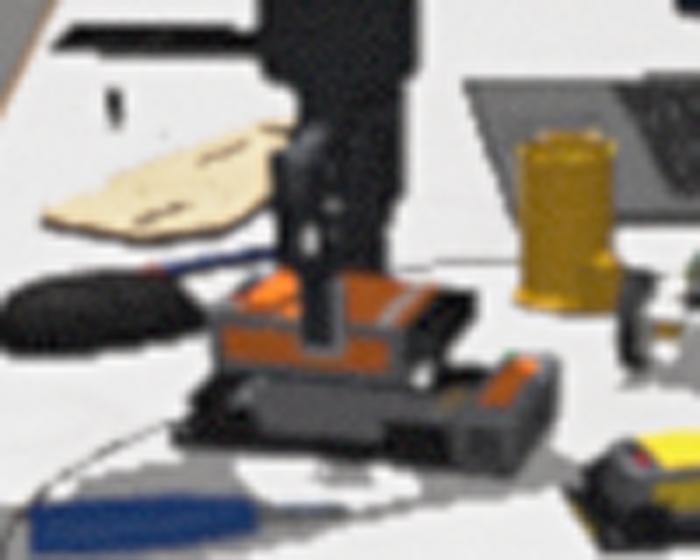

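```bash
python3 - <<'E'
from h import *
c=np.array([.4658,.2879]); th=np.radians(-16.4); e=np.array([np.cos(th),np.sin(th)]); n=np.array([-e[1],e[0]])
for lx,ly,z in((0,-37,.05),(-57,-33,.051),(41,-33,.051),(-30,-38,.012),(30,-38,.012),(-30,-38,.020)): print(lx,ly,z,((proj("side",[*(c+e*lx/1e3+n*ly/1e3),z])-[240,130]+.5)*7).round(0))
E
```

```text
0 -37 0.05 [321. 353.]
-57 -33 0.051 [205. 338.]
41 -33 0.051 [410. 356.]
-30 -38 0.012 [260. 426.]
30 -38 0.012 [385. 438.]
-30 -38 0.02 [260. 410.]
```

The predicted projections match the picture: finger 321 against 323, opening edge 385 against 388. So the pack is aligned with the large cradle, and I'll descend.

```bash
python3 -m crank '{"translation":[[0.8,-0.5,5],[0,0,5],[0,0,4],[0,0,3],[0,0,2],[0,0,2],[0,0,0]],"roll":[0,0,0,0,0,0,0],"fingers":[0,0,0,0,0,0,0]}' 
python3 -m crank '{"translation":[[0,0,1],[0,0,1],[0,0,1],[0,0,1],[0,0,0]],"roll":[0,0,0,0,0],"fingers":[0,0,0,0,0]}' 
```

```text
clock: 30.2
position: [0.4647, 0.2876, 0.0213]
ee_rot: [-0.0, 0.143, 0.99, -0.0]
contact_force: [0.6, 0.2, -3.8]
width: 0.0646
gripper_force: 57.8
clock: 30.7
position: [0.4648, 0.2876, 0.0174]
ee_rot: [-0.0, 0.143, 0.99, -0.0]
contact_force: [0.1, 0.2, -3.4]
width: 0.0648
gripper_force: 57.8
```

```bash
python3 -m crank '{"translation":[[0,0,0.7],[0,0,0.7],[0,0,0]],"roll":[0,0,0],"fingers":[0,0,0]}'
python3 -m crank '{"translation":[[0,0,0.5],[0,0,0.5],[0,0,0]],"roll":[0,0,0],"fingers":[0,0,0]}'
```

```text
clock: 31.0
position: [0.4648, 0.2876, 0.0161]
ee_rot: [-0.0, 0.143, 0.99, -0.0]
contact_force: [-0.7, 0.2, -3.6]
width: 0.0648
gripper_force: 57.8
clock: 31.3
position: [0.4649, 0.2877, 0.0157]
ee_rot: [0.0, 0.143, 0.99, 0.0]
contact_force: [-1.6, -2.0, 3.7]
width: 0.0647
gripper_force: 58.6
```

```bash
python3 -m crank '{"translation":[[0,0,0],[0,0,0],[0,0,0],[0,0,-10],[0,0,-30],[0,0,-45],[0,0,-45],[0,0,-45]],"roll":[0,0,0,0,0,0,0,0],"fingers":[0.95,0.95,1,1,1,1,1,1]}'
python3 -c "
from h import *
to(230,510,200)"
```

```text
clock: 32.1
position: [0.4647, 0.2876, 0.1927]
ee_rot: [0.0, 0.143, 0.99, 0.0]
contact_force: [1.2, -0.3, 0.0]
width: 0.0855
gripper_force: 0.0
t 32.1 pos [464.7 287.6 192.7] xang 163.6 q6 -0.86 | roll 0 shift [288.  147.   -7.4] | F [ 1.2 -0.3  0. ] w 85.5 gf 0.0
```

```bash
python3 -m crank '{"translation":[[36,18,0],[36,18,0],[36,18,0],[36,18,0],[36,18,0],[36,18,0],[36,18,0],[0,0,0]],"roll":[0,0,0,0,0,0,0,0],"fingers":[1,1,1,1,1,1,1,1]}'
python3 - <<'E'
from h import *
a=get_image("top");b=get_image("side");cv2.imwrite("pics/top3.png",a)
def c(im,x,y,w=60,s=4): return cv2.resize(im[y-w//2+0:y+w//2,x-w//2:x+w//2],(w*s,w*s),interpolation=cv2.INTER_CUBIC)
A=cv2.convertScaleAbs(a,alpha=1.5)
r1=np.hstack([c(A,231,223),c(A,269,174),c(A,424,237)]); r2=np.hstack([c(b,290,188),c(b,345,195),c(b,280,285)])
cv2.imwrite("pics/fin.png",np.vstack([r1,r2]))
Y=((22,120,60),(35,255,255));O=((8,120,60),(20,255,255));B=((105,120,60),(125,255,255))
for nm,col,z,box,o,yaw in(("S",Y,.034,(255,166,290,200),(621.4,172.2),11.5),("M",B,.036,(405,222,445,262),(450.8,-299.4),-8.8),("L",O,.038,(205,207,255,250),(465.6,287.4),-16.4),("C",Y,.032,(355,160,402,202),(627.3,-162.5),11.9)):
  e=np.array([np.cos(np.radians(yaw)),np.sin(np.radians(yaw))])
  for q in blobs(a,"top",*col,box,z,3): d=q[0]-o; print(nm,"along",round(float(d@e),1),"across",round(float(d@[-e[1],e[0]]),1),q[1],q[2])
E
```

```text
clock: 32.9
position: [0.2553, 0.4826, 0.1909]
ee_rot: [-0.001, 0.14, 0.99, 0.001]
contact_force: [1.1, -0.0, 0.1]
width: 0.0852
gripper_force: 0.0
S along -9.7 across -0.4 [28.7 46.7] 13.0
S along 18.4 across 0.5 [ 7.7 43.2] 12.6
M along -12.0 across 0.2 [58.3 48.1] 82.0
M along 25.8 across -0.2 [55.2  7.4] 81.6
L along -10.5 across -1.2 [71.  69.2] 73.2
L along 36.8 across -0.6 [67.7  7.8] 72.6
C along -8.5 across -0.8 [27.7 47.6] 11.2
C along 18.8 across -1.3 [ 7.8 41.5] 12.1
```

View pics/fin.png

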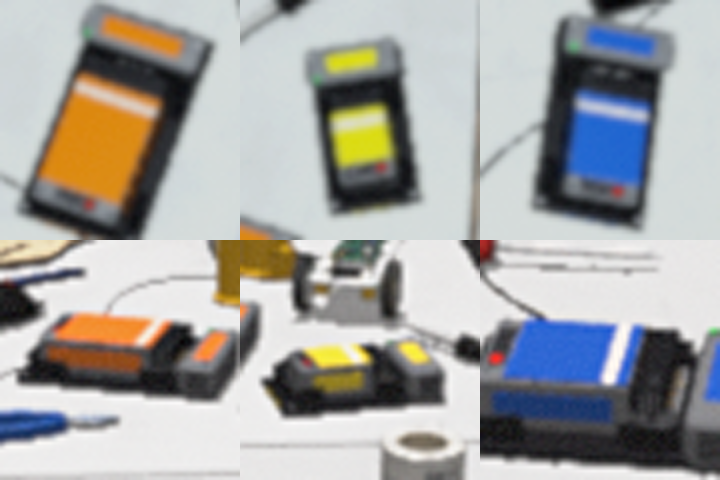

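All three empty packs are level in their cradles with the terminal end at the head. Their label offsets match centred packs to about 2 mm, and the charged pack is in the tray. I'm handing the job in.

```bash
python3 -c "
from rig import manip
print(manip.sign_off())"
```

```text
the job is handed in; nothing more can be done
None
```

The job is handed in at about 33 s on the robot clock: the charged pack lies in the ready tray, and the small, mid and large empty packs are seated in their own cradles. The final pictures show them level and centred to about 2 mm, but the hand-in returned no verdict.

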